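# Prove the breaker of the bench socket box, then switch it on

### The job

The breaker of the bench socket box has dropped out and must be proved before the outlets are used: with your fingertips press the square reset button in until it latches and let go, press the small round test button so that reset springs back out, then latch reset in again in the same way. Last, press down the raised end of the rocker switch, the end farthest from you, so that it snaps over and the outlets are on; the rocker must never be on while reset is out. Only press: leave the small things lying around the box where they are.

Things in the scene. Friction and masses are not known exactly. Their poses are not given: they have to be found in the camera images.
- socket_box: grey bench socket box, 120 mm deep (its x), 200 long (y), 56 high, screwed to the worktop by lugs, does not move. Origin: centre of its underside; x away from the robot, y left, z up. At each end a round outlet cover (top 67 mm up); between them, right of the middle, a white plate (60 mm up) with square reset at box x +22, y -24 mm and round test at x -28, y -24; left of the middle the rocker, pivot at x 0, y +24
- reset_button (a joint): how far the square black reset button (20 x 20 mm) is pressed straight down, m: 0 out (start), stop at 0.010. Its top stands 13 mm above the plate when out. Pressed past 0.0065 (8 mm is sure) a spring latch catches it with a click; let go, it stays latched at about 0.0063. It takes 2 to 3 N, then comes the stop; only the test button releases it
- reset_top (a point): centre of the top of the reset button, 73 mm above the worktop when out, about 67 mm when latched; moves with it
- test_button (a joint): how far the round black test button (16 mm across) is pressed straight down, m: 0 out, stop at 0.007. From about 0.004 to 0.005 on (6 mm to the stop is sure) it draws the latch and the reset button springs out; springs back when let go; about 2 N, then comes the stop
- test_top (a point): centre of the top of the test button, 70 mm above the worktop when out; moves with it
- socket_rocker (a joint): angle of the black rocker switch (31 mm long along box x, 21 mm wide, pivot along box y, 62 mm up), rad: 0 off (start; its far end, away from the robot, stands up), 0.44 on (far end down, near end up). It snaps over the middle, 0.22, and stays; about 2 to 3 N at its end
- rocker_far_end (a point): on the top of the rocker's far half, 11 mm from the pivot: the point to press; about 72 mm above the worktop when off, 67 mm when on
- black_pen: black pen, 136 mm long, 10 mm thick, lying in front of the box
- nut_1: steel flange nut, 24 mm, 13 mm high, lying in front of the box
- silver_fob: oval remote, black and silver, 36 x 68 x 15 mm, lying at the left end of the box
- spark_plug: spark plug, 78 mm long, 18 mm thick, lying at the left end of the box
- feeler_gauge: folded feeler gauge, 95 x 22 x 14 mm, lying behind the box

How it is judged:
By the outcome, as a careful person would: the job done as asked, in the order asked, and still so for the second after the job is handed in, with the robot touching nothing.
It also fails if it takes over 48 s, if anything falls off the work surface, if the arm or the gripper's body presses on something with over 40 N, if the wrist force passes 120 N, or if a joint passes its speed limit or range.

### The arm

A 7-joint arm with a two-finger parallel gripper is mounted at the origin on a cart in front of the work surface, level with it; the furniture and walls round the work are solid. World frame = base frame: x ahead of the robot, y to its left, z up, the work surface at z = 0. Lengths are in mm, angles in rad, forces in N, time in s.
With the tool pointing down it reaches from about 425 to 875 mm from the base axis. Payload 9.9 kg.
Tool frame: the origin (TCP) lies between the finger pads; the fingertips stand 19 mm ahead of it and the grasp point (between the pads) is the TCP (tip_extent is the distance from the TCP to the fingertips, in mm); z points along the fingers, y is the direction in which the jaws open and shut (so a half turn about z gives the same grasp; the last joint's range is limited). The gripper opens to 85 mm and grips with 20 to 120 N. Pads are 22 mm wide; open, the fingers measure 114 mm over their backs; the gripper's body (76 mm by 85 mm) begins 54 mm behind the grasp point. The pads swing forward as they close: fully open they stand 13 mm farther back than shut.
Start: joints at [1.156, 0.576, 0.025, 1.437, -0.015, 1.129, -0.057], TCP at [219.244, -638.405, 250.289] pointing down, gripper open.
Joint ranges: [-2.76, 2.76], [-0.34, 2.15], [-1.52, 1.57], [0.19, 2.46], [-1.09, 4.23], [0.17, 1.99], [-2.82, 2.82]. Speed limits (rad/s): [2.22, 2.22, 3.01, 3.01, 3.14, 3.14, 3.14].

### API

Orientations are given as a unit quaternion [x, y, z, w].
In Python, from rig import * gives the robot as it stands.
- The arm moves only by the tool send_rows, never from a script. Its argument "series" is one flat list of numbers, 4 for each row, row after row: the shift along the tool's x, y, z in mm, then the turn about the tool's z in degrees. In form: [tx, ty, tz, turn, tx, ty, tz, turn, ...]. A call has 1 to 10 rows; each row shifts and turns the commanded pose from where the row before left it, along the tool's axes as they then stand; what a row does not reach is not made up. A row lasts 1/12 s, in which the tool goes at most 41.7 mm and 7.16 degrees, less where a joint would pass 70% of its speed; a pose out of reach is approached as far as the arm can. A call with a gripper value outside its range is refused whole. "hand" is the opening, from 0 (shut) to 1 (fully open), set as the call begins (left out, the last holds). The fingers move at their own pace and stop on an object; "force" is the grip in N (left out, the last holds). Time passes only in rows, so rows that do not move let the fingers close. It gives the time, the measured TCP pose, the force and the opening at its end, in the units of the state.
- state(): the state, without advancing time (a new reading comes with each control period).
- camera(name): name is "scene" or "top" or "wrist"; returns the picture (400x640x3 uint8, red, green, blue); there is no depth.
- camera_info(name): a dict with "K" (3x3 intrinsics, pixels), "R" (3x3) and "t" (3): a world point X has camera coordinates R X + t; the wrist camera has in their place "hand_eye" (4x4, takes a point from camera to tool coordinates, whose origin is the TCP and whose axes are the flange's). Camera axes: x right, y down, z forward; pixel columns grow to the right and rows downward; lengths in mm; the calibration is good to about 2 mm. A picture is of the moment at which its call begins: read the wrist's pose just before it. camera_info takes no time and is no camera call.
- sign_off(): hands the job in, once; it reports no verdict.
Trained networks look in the newest picture that a camera, given by its name, has taken for a name from the list of things; names that differ only in an ending like _2 or _b are one class to them, and where a whole thing is asked for, a point or a joint stands for the part that bears it (a point fixed in the world has none). Each returns a list of dicts, best first, with "p" (0 to 1); they miss things now and then, are a little off and sometimes report something else, mostly with a low value. They report only what shows in the picture. A call takes as long as a camera call.
- search_frame(label, camera): "xyz" ([x, y, z] in mm, in world coordinates, good to about 4 mm: the middle of the surface that is visible of it).
- landmark_of(label, camera): "xyz" ([x, y, z] in mm, in world coordinates, good to about 4 mm: a listed point, or the origin of a listed thing).
The state is a dict: "time_s": time; "joints": joint angles; "qvel": joint speeds; "effort": joint torques, N m; "tcp_pos": TCP position; "tool_rot": TCP orientation; "wrist_force": force on the tool from outside, world axes, zero at the start; "wrist_torque": the same for the moment, N m; "grip_width": finger opening in mm.
Only numpy, scipy, OpenCV 4.12 (cv2) and the standard library are available. Lean on these libraries where they do the work, as an engineer would, in place of code of your own. Each camera call takes 0.05 s, during which the arm holds its last target.

## Working session

There is one attempt and no reset: what is moved stays moved. The work goes in short steps, Python scripts to look and compute and a tool call to move; the robot and the scene stay as the last step left them, time stands still between calls to the robot, and variables do not carry over. Pictures are saved under pics/ and viewed, and the job is handed in when it is done.

Besides the shell and the picture viewer there is one more tool, called after "Request:" as name(argument=value, ...) on one line, values as JSON. send_rows: Moves the arm, as the interface text tells. Its arguments: {"type":"object","properties":{"series":{"type":"array","items":{"type":"number"}},"hand":{"type":"number"},"force":{"type":"number"}},"required":["series"]}

```bash
mkdir -p pics; ls; python3 - <<'E'
from rig import *
import cv2
s=state(); print(s)
for c in ["scene","top"]:
    im=camera(c); cv2.imwrite(f"pics/{c}0.png",im[:,:,::-1])
    for l in ["socket_box","reset_top","test_top","rocker_far_end"]:
        r=landmark_of(l,c); print(c,l,[(x["xyz"],round(x["p"],2)) for x in r[:2]])
print(camera_info("top"),camera_info("scene"),camera_info("wrist"))
print(state()["time_s"])
E
```

```text
pics
{'time_s': 0.0, 'joints': array([ 1.15620573,  0.57651983,  0.02485155,  1.43790499, -0.01500122,
        1.12899191, -0.05648128]), 'qvel': array([ 0.00225731,  0.00134106, -0.00071386, -0.00344614, -0.00102412,
        0.00048863, -0.00050514]), 'effort': array([ 7.52434935e-04, -7.65748644e+01,  2.25095250e+00, -2.85969383e+01,
        1.53801742e-02,  1.23614570e-02,  5.28036912e-05]), 'tcp_pos': array([ 219.10167286, -638.00935176,  249.45211661]), 'tool_rot': array([ 9.86349225e-01,  1.64664917e-01, -1.78272163e-04, -8.00063713e-04]), 'wrist_force': array([ 0.02648313,  0.32155701, -0.02674681]), 'wrist_torque': array([-0.04145818,  0.01992831,  0.00089681]), 'grip_width': 85.34258190214372}
scene socket_box [([529.1, 299.4, 2.3], 0.93)]
scene reset_top [([556.5, 287.6, 69.4], 0.4)]
scene test_top [([514.5, 265.6, 69.5], 0.48)]
scene rocker_far_end [([523.1, 329.4, 71.4], 0.68)]
top socket_box [([525.7, 298.0, 3.3], 0.81)]
top reset_top [([559.7, 291.7, 71.3], 0.62)]
top test_top [([513.8, 269.8, 66.5], 0.46), ([523.1, 297.2, 3.7], 0.31)]
top rocker_far_end [([523.6, 329.7
[... 570 characters left out ...]
 -0.46329091,  0.02318337],
       [-0.31188418,  0.5578986 , -0.76907569],
       [ 0.3433718 , -0.68855696, -0.63873713]]), 't': array([587.54371349,  11.58264165, 991.69901606])} {'K': array([[277.12158726,   0.        , 320.33303412],
       [  0.        , 277.12158726, 200.27679771],
       [  0.        ,   0.        ,   1.        ]]), 'hand_eye': array([[ 2.29082071e-04, -9.60916818e-01, -2.76837165e-01,
         6.87069616e+01],
       [ 9.99999862e-01,  3.50875590e-04, -3.90410788e-04,
        -1.74825470e-01],
       [ 4.72287696e-04, -2.76837038e-01,  9.60916766e-01,
        -1.23327632e+02],
       [ 0.00000000e+00,  0.00000000e+00,  0.00000000e+00,
         1.00000000e+00]])}
0.5
```

```bash
python3 - <<'E'
import cv2
a=cv2.imread("pics/top0.png"); cv2.imwrite("pics/top0z.png",cv2.resize(a[80:280,100:340],(720,600),interpolation=cv2.INTER_CUBIC))
E
```

```text
(no output)
```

View pics/top0.png

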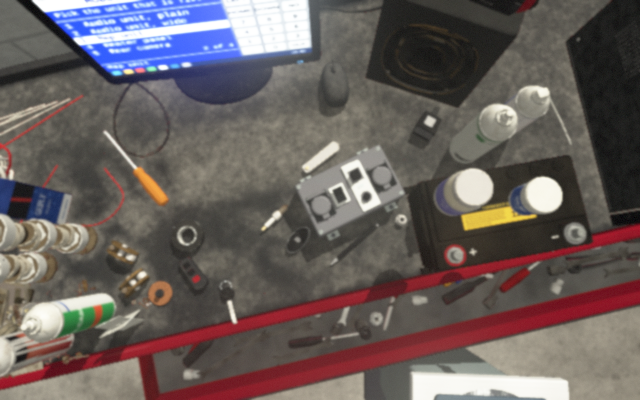

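View pics/scene0.png

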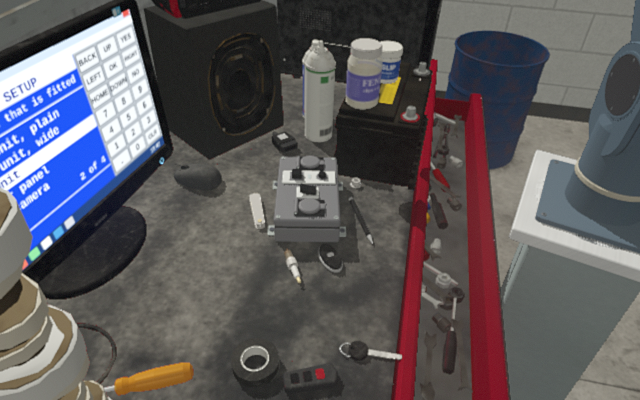

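The top view shows the box at about (350,190), with its white plate at about (357,185). The battery and its bottles stand to the right, at (410–590, 160–270), between the arm and the box. I'll triangulate their heights before planning the approach.

```bash
python3 - <<'E'
from rig import *
import cv2, numpy as np
T=camera_info("top");S=camera_info("scene")
P=lambda c:c["K"]@np.c_[c["R"],c["t"]]
def tri(a,b):
    X=cv2.triangulatePoints(P(T),P(S),np.array(a,float),np.array(b,float)); return (X[:3]/X[3]).ravel().round()
print("bottle1",tri((470,188),(367,46)),tri((545,195),(388,46)))
print("terminal",tri((455,253),(411,110)),"can",tri((497,118),(317,45)))
for n,C in(("top",T),("scene",S)): print(n,-C["R"].T@C["t"])
def proj(c,x): q=P(c)@np.r_[x,1]; return (q[:2]/q[2]).round(1)
def ray(c,uv,z):
    d=c["R"].T@np.linalg.inv(c["K"])@np.r_[uv,1]; o=-c["R"].T@c["t"]; return (o+d*(z-o[2])/d[2]).round(1)
for uv in [(410,185),(430,272),(592,232),(578,158)]: print(uv,ray(T,uv,170))
for uv in [(640,210),(567,40)]:print("right thing",ray(T,uv,200))
E
```

```text
bottle1 [498. 128. 280.] [500.  -8. 233.]
terminal [399. 118. 169.] can [629.  67. 234.]
top [388.94253748 345.60397519 929.66971502]
scene [183.59768007 948.58297874 628.72166785]
(410, 185) [520.  197.7 170. ]
(430, 272) [366.9 162.8 170. ]
(592, 232) [ 444.7 -118.4  170. ]
(578, 158) [ 576.5 -100.7  170. ]
right thing [ 481.9 -181.4  200. ]
right thing [783.7 -74.  200. ]
```

View pics/top0z.png

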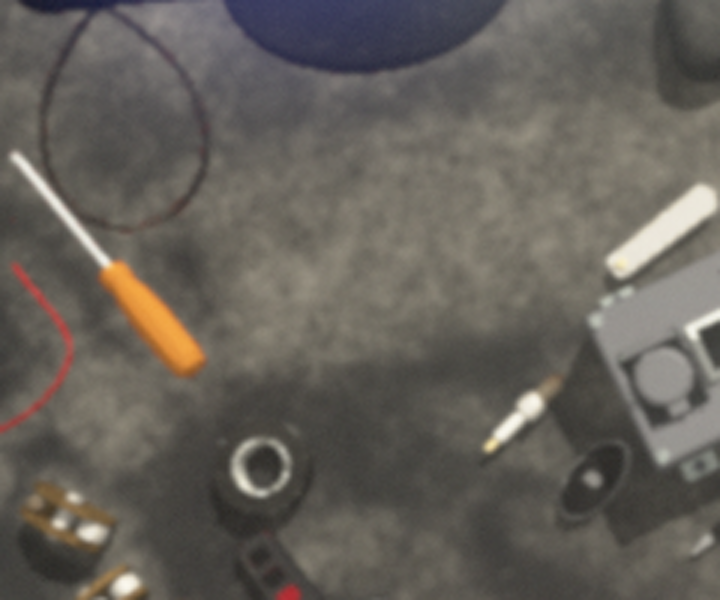

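```bash
python3 - <<'E'
from rig import *
import cv2, numpy as np
T=camera_info("top");S=camera_info("scene")
P=lambda c:c["K"]@np.c_[c["R"],c["t"]]
def proj(c,x): q=P(c)@np.r_[x,1]; return (q[:2]/q[2]).round()
def ray(c,uv,z):
    d=c["R"].T@np.linalg.inv(c["K"])@np.r_[uv,1]; o=-c["R"].T@c["t"]; return (o+d*(z-o[2])/d[2]).round()
for uv in [(614,214),(567,40)]:
  for z in (0,50,100,200,300,400,500): X=ray(T,uv,z);print(uv,X,proj(S,X))
im=camera("wrist");cv2.imwrite("pics/w0.png",im[:,:,::-1])
E
```

```text
(614, 214) [ 497. -271.    0.] [413.  95.]
(614, 214) [ 491. -237.   50.] [414.  84.]
(614, 214) [ 486. -204.  100.] [415.  72.]
(614, 214) [ 474. -138.  200.] [417.  43.]
(614, 214) [462. -72. 300.] [420.   8.]
(614, 214) [451.  -5. 400.] [423. -36.]
(614, 214) [439.  61. 500.] [428. -92.]
(567, 40) [ 892. -189.    0.] [278.  75.]
(567, 40) [ 865. -160.   50.] [280.  65.]
(567, 40) [ 838. -131.  100.] [282.  53.]
(567, 40) [784. -74. 200.] [289.  27.]
(567, 40) [730. -16. 300.] [296.  -6.]
(567, 40) [676.  41. 400.] [305. -47.]
(567, 40) [621.  99. 500.] [ 318. -100.]
```

View pics/w0.png

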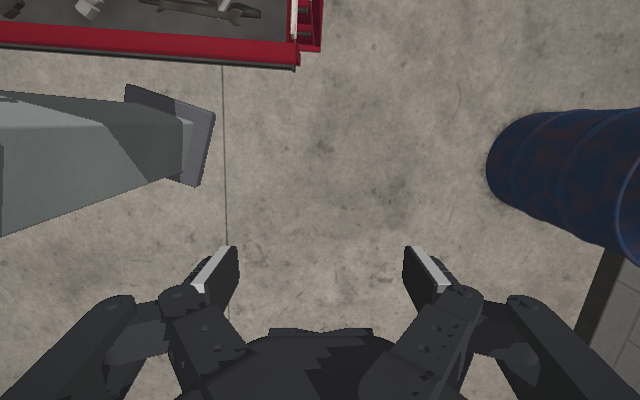

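Request:
send_rows(series=[10,-20,-25,0,20,-28,-20,0,20,-28,-15,0,20,-28,-15,0,20,-28,-15,0,20,-28,-15,0,20,-28,-15,0,20,-28,-15,0,20,-28,-15,0,20,-28,-15,0], hand=0)

```text
time_s: 1.38
tcp_pos: [310.6, -317.7, 416.3]
tool_rot: [0.986, 0.165, 0.0, 0.0]
wrist_force: [1.9, 0.2, 0.4]
grip_width: -0.1
```

Request:
send_rows(series=[25,-31,0,0,25,-31,0,0,25,-31,0,0,25,-31,0,0,24,-31,0,0,20,-35,0,0,20,-35,0,0,20,-35,0,0,20,-35,0,0,20,-35,0,0])

```text
time_s: 2.22
tcp_pos: [415.0, 67.4, 415.8]
tool_rot: [0.986, 0.164, 0.001, 0.0]
wrist_force: [1.1, -0.5, -0.6]
grip_width: -0.1
```

Request:
send_rows(series=[26,-32,0,0,26,-32,0,-2,24,-32,0,-2,24,-30,5,-2,24,-27,20,-2,24,-27,30,0,0,0,40,0,0,0,40,0,0,0,40,0,0,0,10,0])

```text
time_s: 3.05
tcp_pos: [481.4, 281.9, 228.3]
tool_rot: [0.972, 0.233, -0.004, 0.001]
wrist_force: [-1.7, -1.9, -0.3]
grip_width: -0.2
```

```bash
cat > h.py <<'E'
from rig import *
import cv2, numpy as np
from scipy.spatial.transform import Rotation as Ro
def wcam(s):
    H=camera_info("wrist")["hand_eye"]; K=camera_info("wrist")["K"]
    W=np.eye(4);W[:3,:3]=Ro.from_quat(s["tool_rot"]).as_matrix();W[:3,3]=s["tcp_pos"]
    return K,W@H
def proj(K,M,X):
    q=K@(np.linalg.inv(M)@np.r_[X,1])[:3]; return q[:2]/q[2]
def ray(K,M,uv,z):
    d=M[:3,:3]@np.linalg.inv(K)@np.r_[uv,1]; o=M[:3,3]; return o+d*(z-o[2])/d[2]
E
python3 - <<'E'
from h import *
s=state();print(s["time_s"],s["tcp_pos"],s["tool_rot"],s["wrist_force"])
im=camera("wrist");cv2.imwrite("pics/w1.png",im[:,:,::-1])
for l in ["socket_box","reset_top","test_top","rocker_far_end"]:
    r=landmark_of(l,"wrist"); print(l,[(np.array(x["xyz"]).round(1),round(x["p"],2)) for x in r[:2]])
    r=search_frame(l,"wrist"); print(l,[(np.array(x["xyz"]).round(1),round(x["p"],2)) for x in r[:2]])
E
```

```text
3.05 [481.42798952 281.87795166 228.27488505] [ 0.97240024  0.23328386 -0.0037909   0.00143003] [-1.70814427 -1.88474997 -0.26894112]
socket_box [(array([ 5.279e+02,  3.015e+02, -3.000e-01]), 0.97)]
socket_box [(array([532.1, 305.5,  53.4]), 0.88), (array([420.4, 279.7,   9.8]), 0.47)]
reset_top [(array([558.7, 290.2,  72.4]), 0.72)]
reset_top [(array([559. , 288.2,  69.5]), 0.62)]
test_top [(array([513.3, 267.5,  73.7]), 0.48)]
test_top [(array([511.9, 265.5,  72.1]), 0.73), (array([423.8, 404.8,  19. ]), 0.17)]
rocker_far_end [(array([528.5, 325.1,  71.1]), 0.67)]
rocker_far_end [(array([521.7, 322.3,  67.4]), 0.85)]
```

View pics/w1.png

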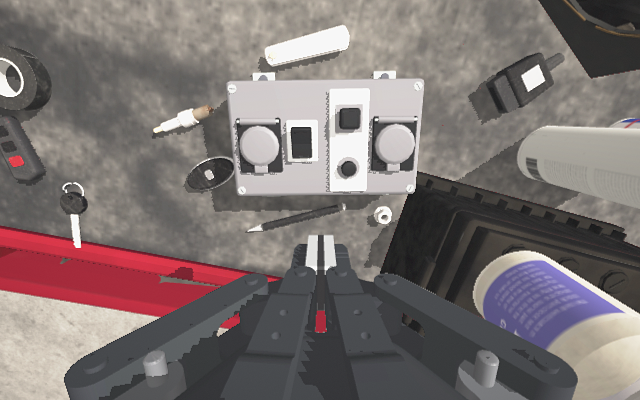

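```bash
python3 - <<'E'
from h import *
s=state();K,M=wcam(s)
im=cv2.imread("pics/w1.png")
cv2.imwrite("pics/w1z.png",cv2.resize(im[70:210,220:430],(800,533),interpolation=cv2.INTER_CUBIC))
# fit box pose: predicted features vs nets
a=np.array([(22,-24),(-28,-24)]);
L={"o":(0,0),"r":(22,-24),"t":(-28,-24),"k":(11,24)}
obs={"o":[(529.1,299.4),(525.7,298),(527.9,301.5)],"r":[(556.5,287.6),(559.7,291.7),(558.7,290.2)],"t":[(514.5,265.6),(513.8,269.8),(513.3,267.5)],"k":[(523.1,329.4),(523.6,329.7),(528.5,325.1)]}
from scipy.optimize import least_squares
def f(p):
    c,sn=np.cos(p[2]),np.sin(p[2]);R=np.array([[c,-sn],[sn,c]])
    return np.concatenate([p[:2]+R@np.array(L[k])-o for k in L for o in obs[k]])
p=least_squares(f,[527,298,.47],loss="soft_l1").x;print(p,np.degrees(p[2]))
for y in (26,27,28):
  print(y)
for uv in [(228,82),(423,80),(417,193),(236,193)]: print(uv,ray(K,M,uv,56).round(1))
c,sn=np.cos(p[2]),np.sin(p[2]);R=np.array([[c,-sn],[sn,c]])
for n,b,z in [("reset",(22,-24),73),("test",(-28,-24),70),("rock",(11,24),72),("c1",(60,100),56),("c2",(60,-100),56),("c3",(-60,-100),56),("c4",(-60,100),56)]:
    X=np.r_[p[:2]+R@np.array(b),z]; print(n,X.round(1),proj(K,M,X).round(1))
E
```

```text
[5.27292222e+02 3.01093506e+02 4.92425063e-01] 28.21387783885256
26
27
28
(228, 82) [536.6 416.6  56. ]
(423, 80) [627.7 241.4  56. ]
(417, 193) [525.  183.3  56. ]
(236, 193) [432.4 365.3  56. ]
reset [558.  290.3  73. ] [349.2 121.1]
test [514.  266.7  70. ] [348.6 170.5]
rock [525.6 327.4  72. ] [301.3 133.6]
c1 [532.9 417.6  56. ] [225.7  85.1]
c2 [627.4 241.3  56. ] [422.9  80.3]
c3 [521.7 184.6  56. ] [414.5 195. ]
c4 [427.1 360.8  56. ] [237.9 198.8]
```

View pics/w1z.png

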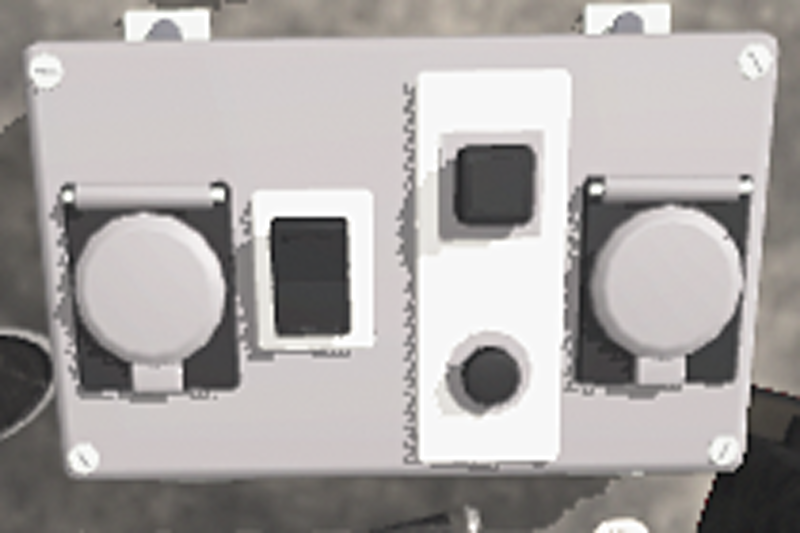

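```bash
python3 - <<'E'
from h import *
from scipy.optimize import least_squares
K,M=wcam(state())
F=[((60,100,56),(227.4,81.8)),((60,-100,56),(424,79.7)),((-60,-100,56),(414.8,193.4)),((-60,100,56),(237,194.7)),((22,-24,73),(350.5,118.3)),((-28,-24,70),(348.9,168.7)),((0,24,69),(301.6,142.2))]
def W(p,b):
    c,s=np.cos(p[2]),np.sin(p[2]); return np.array([p[0]+c*b[0]-s*b[1],p[1]+s*b[0]+c*b[1],b[2]])
f=lambda p:np.concatenate([proj(K,M,W(p,b))-u for b,u in F])
r=least_squares(f,[527,300,.48]);p=r.x;print(p,np.degrees(p[2]),f(p).round(1))
for n,b in [("reset",(22,-24,73)),("test",(-28,-24,70)),("rock16",(16,24,72))]: print(n,W(p,b).round(1),"ray",)
print(ray(K,M,(350.5,118.3),73),ray(K,M,(348.9,168.7),70))
T=Ro.from_quat(state()["tool_rot"]).as_matrix();print(T.round(4))
t=state()["tcp_pos"]
for b in [(22,-24,73),(-28,-24,70),(16,24,72)]: print(T.T@(W(p,b)-t))
E
```

```text
[5.29690849e+02 3.01687506e+02 4.79180780e-01] 27.45503633590098 [-0.7 -0.7  0.4 -0.5 -0.4  0.7  0.4  0.9 -0.4  0.6 -0.1 -0.1  0.9 -0.5]
reset [560.3 290.5  73. ] ray
test [515.9 267.5  70. ] ray
rock16 [532.8 330.4  72. ] ray
[560.96282404 290.44956006  73.        ] [515.82081105 267.34195222  70.        ]
[[ 0.8916  0.4529  0.0025]
 [ 0.4529 -0.8916  0.0013]
 [ 0.0028 -0.     -1.    ]]
[ 70.23256371  28.93291481 162.57937256]
[ 20.22636275  29.3911442  165.43767488]
[ 63.79024074 -19.01005208 163.56344598]
```

Request:
send_rows(series=[35,15,0,0,35,14,0,0,0,0,30,0,0,0,30,0,0,0,30,0,0,0,15,0,0,0,5,0,0,0,0,0])

```text
time_s: 4.17
tcp_pos: [558.9, 289.6, 123.2]
tool_rot: [0.972, 0.233, -0.001, 0.0]
wrist_force: [-0.3, 0.4, 0.2]
grip_width: 0.1
```

```bash
python3 - <<'E'
from h import *
s=state();print(s["time_s"],s["tcp_pos"],s["wrist_force"]);K,M=wcam(s)
T=Ro.from_quat(s["tool_rot"]).as_matrix()
print(proj(K,M,s["tcp_pos"]+T@[0,0,19]),T[:,2])
im=camera("wrist");cv2.imwrite("pics/w2.png",im[:,:,::-1])
im=camera("scene");cv2.imwrite("pics/s2.png",cv2.resize(im[120:280,220:420,::-1],(800,600),interpolation=cv2.INTER_CUBIC)[:, :])
E
```

```text
4.1667 [558.8880855  289.60532328 123.15801007] [-0.3295919   0.43524769  0.18517937]
[321.09284341 247.71475359] [-1.16441225e-03 -5.62698981e-04 -9.99999164e-01]
```

View pics/w2.png

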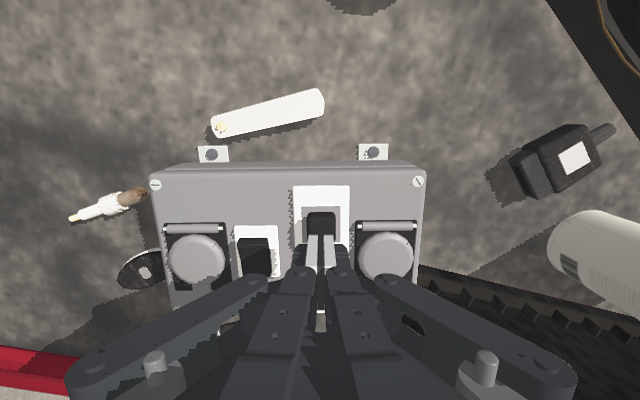

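View pics/s2.png

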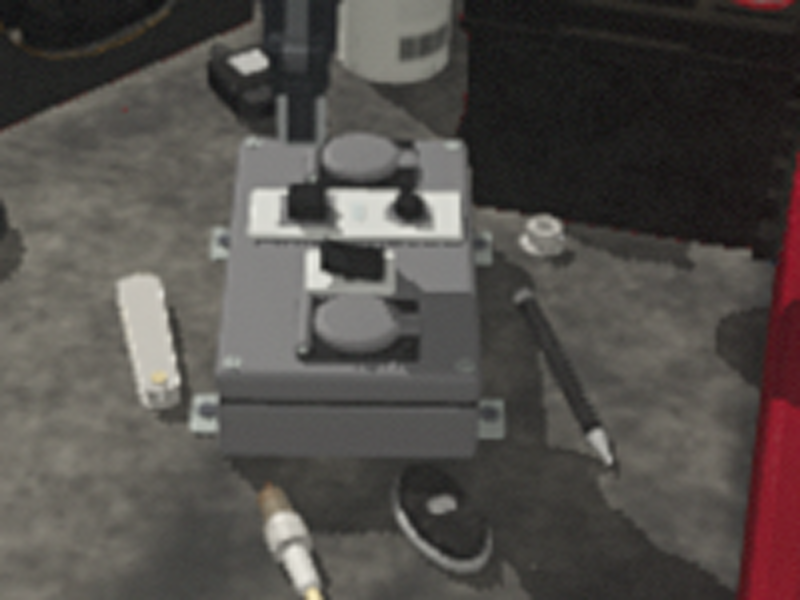

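Request:
send_rows(series=[1.5,0,8,0,0,0,8,0,0,0,4,0,0,0,0,0,0,0,0,0])

```text
time_s: 4.68
tcp_pos: [560.2, 290.4, 103.4]
tool_rot: [0.972, 0.233, -0.0, 0.0]
wrist_force: [0.5, -1.0, -0.0]
grip_width: 0.0
```

Request:
send_rows(series=[0,0,6,0,0,0,4,0,0,0,3,0,0,0,2,0,0,0,2,0,0,0,1,0,0,0,0,0])

```text
time_s: 5.27
tcp_pos: [560.4, 290.4, 85.5]
tool_rot: [0.972, 0.233, -0.0, -0.0]
wrist_force: [-0.2, 0.0, 1.1]
grip_width: 0.1
```

Request:
send_rows(series=[0,0,1,0,0,0,1,0,0,0,0,0,0,0,0,0])

```text
time_s: 5.6
tcp_pos: [560.4, 290.5, 83.7]
tool_rot: [0.972, 0.233, 0.0, -0.0]
wrist_force: [-0.0, -0.7, 2.5]
grip_width: 0.2
```

Request:
send_rows(series=[0,0,1,0,0,0,1,0,0,0,0,0,0,0,0,0])

```text
time_s: 5.93
tcp_pos: [560.5, 290.6, 82.1]
tool_rot: [0.972, 0.233, 0.0, -0.0]
wrist_force: [-1.5, -0.8, 6.9]
grip_width: 0.1
```

Request:
send_rows(series=[0,0,-10,0,0,0,-15,0,-25,0,0,0,-25,0,0,0,0,0,0,0,0,0,0,0])

```text
time_s: 6.43
tcp_pos: [515.1, 267.2, 107.2]
tool_rot: [0.972, 0.233, -0.0, 0.0]
wrist_force: [-0.2, 0.1, -0.4]
grip_width: -0.0
```

```bash
cat > look.py <<'E'
from h import *
import sys
n=sys.argv[1]
s=state();print(s["time_s"],s["tcp_pos"],s["wrist_force"])
im=camera("wrist");a=cv2.resize(im[60:360,160:480,::-1],(400,375))
im=camera("scene");b=cv2.resize(im[150:230,265:345,::-1],(375,375),interpolation=cv2.INTER_CUBIC)
cv2.imwrite(f"pics/{n}.png",np.hstack([a,b]))
K,M=wcam(s)
E
python3 look.py l1; python3 -c "
from h import *
print([(l,c,[(np.round(x['xyz'],1),round(x['p'],2)) for x in landmark_of(l,c)[:1]]) for c in ('wrist','scene') for l in ('reset_top','test_top')])"
```

```text
6.4333 [515.14669127 267.21577053 107.24303677] [-0.15160396  0.10232166 -0.37937034]
[('reset_top', 'wrist', [(array([559.3, 291.8,  63.9]), 0.74)]), ('test_top', 'wrist', [(array([514.1, 266.2,  72.8]), 0.63)]), ('reset_top', 'scene', [(array([561.3, 288.7,  62.4]), 0.4)]), ('test_top', 'scene', [(array([514.4, 266.5,  67. ]), 0.54)])]
```

View pics/l1.png

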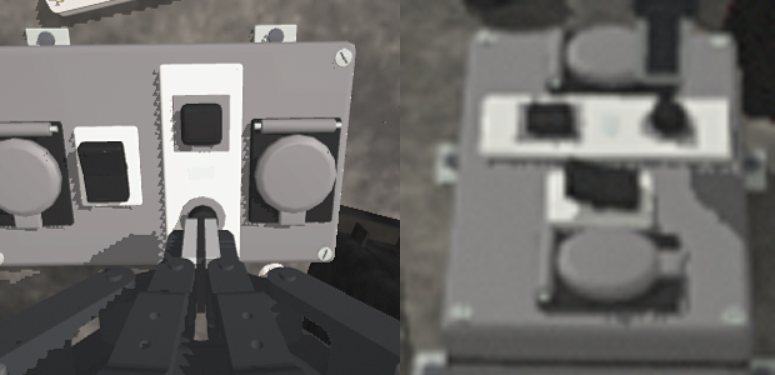

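In the left picture reset (200,123) sits low and in the scene view it is nearly flush, so it has latched. The networks also put its top about 8 mm lower than before. Next is the test button.

Request:
send_rows(series=[1,0,6,0,0,0,6,0,0,0,4,0,0,0,3,0,0,0,2,0,0,0,1,0,0,0,1,0,0,0,0,0,0,0,0,0])

```text
time_s: 7.48
tcp_pos: [516.7, 268.2, 83.6]
tool_rot: [0.972, 0.233, -0.0, 0.0]
wrist_force: [-0.3, -0.5, 2.3]
grip_width: 0.2
```

Request:
send_rows(series=[0,0,1,0,0,0,1,0,0,0,0,0,0,0,0,0])

```text
time_s: 7.82
tcp_pos: [516.8, 268.3, 82.0]
tool_rot: [0.972, 0.233, 0.0, 0.0]
wrist_force: [-1.3, -0.4, 7.9]
grip_width: 0.0
```

```bash
python3 look.py l2; python3 -c "
from h import *
print([(l,c,[(np.round(x['xyz'],1),round(x['p'],2)) for x in landmark_of(l,c)[:1]]) for c in ('wrist','scene') for l in ('reset_top',)])"
```

```text
7.8167 [516.77166021 268.29405583  82.03531862] [-1.25965724 -0.42017667  7.85223574]
[('reset_top', 'wrist', [(array([559.1, 289.7,  74.5]), 0.84)]), ('reset_top', 'scene', [(array([560.5, 288.8,  69.4]), 0.44)])]
```

View pics/l2.png

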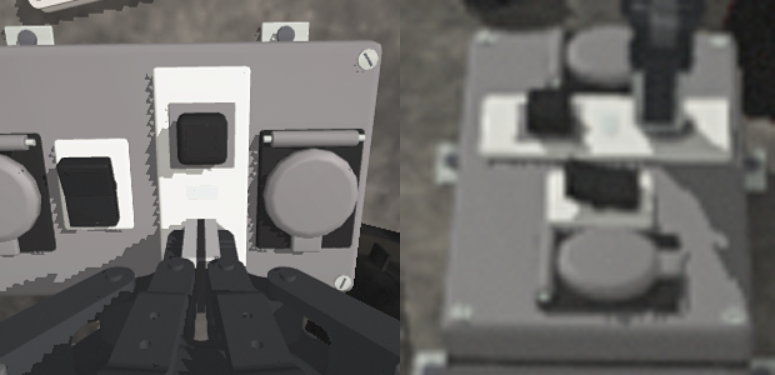

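Reset has sprung out: in the scene view it stands up again at (550,110), and the networks put its top at about 70–74 mm. I'll go back and latch it again.

Request:
send_rows(series=[0,0,-10,0,0,0,-15,0,25,0,0,0,24,0,0,0,0,0,0,0,0,0,6,0,0,0,6,0,0,0,4,0,0,0,2,0])

```text
time_s: 8.77
tcp_pos: [559.5, 290.0, 88.0]
tool_rot: [0.972, 0.233, -0.001, 0.0]
wrist_force: [-0.5, -0.7, 0.8]
grip_width: 0.0
```

Request:
send_rows(series=[0,0,2,0,0,0,2,0,0,0,1,0,0,0,1,0,0,0,1,0,0,0,0,0,0,0,0,0])

```text
time_s: 9.35
tcp_pos: [560.3, 290.4, 82.1]
tool_rot: [0.972, 0.233, 0.0, 0.0]
wrist_force: [-3.0, -1.6, 6.6]
grip_width: -0.0
```

Request:
send_rows(series=[0,0,-10,0,0,0,-18,0,-3,-24,0,0,-3,-24,0,0,0,0,0,0,0,0,0,0])

```text
time_s: 9.85
tcp_pos: [532.5, 332.4, 110.5]
tool_rot: [0.972, 0.234, 0.0, -0.001]
wrist_force: [0.6, 0.1, 0.3]
grip_width: 0.1
```

```bash
python3 look.py l3; python3 -c "
from h import *
print([(l,c,[(np.round(x['xyz'],1),round(x['p'],2)) for x in landmark_of(l,c)[:1]]) for c in ('wrist','scene') for l in ('reset_top','rocker_far_end')])"
```

```text
9.85 [532.50228069 332.39517427 110.47443258] [0.64245445 0.10361446 0.30184297]
[('reset_top', 'wrist', [(array([556.1, 289.3,  65.1]), 0.62)]), ('rocker_far_end', 'wrist', [(array([531.1, 324.2,  71.2]), 0.53)]), ('reset_top', 'scene', [(array([ 4.160e+02,  2.875e+02, -2.000e-01]), 0.17)]), ('rocker_far_end', 'scene', [(array([524.6, 328.5,  72.4]), 0.62)])]
```

View pics/l3.png

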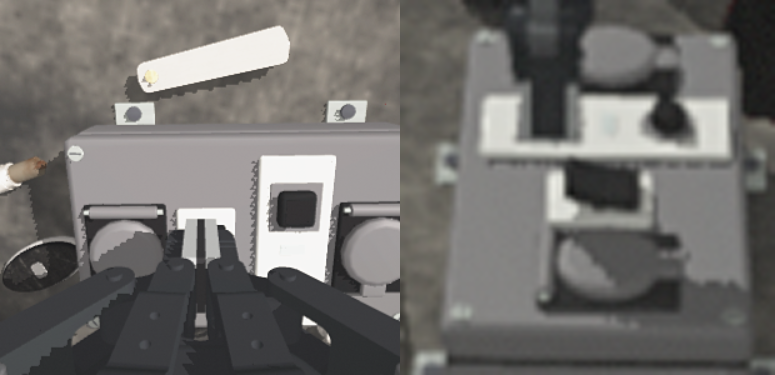

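Request:
send_rows(series=[0,1.5,6,0,0,0,6,0,0,0,4,0,0,0,3,0,0,0,2,0,0,0,1,0,0,0,1,0,0,0,0,0,0,0,0,0])

```text
time_s: 10.9
tcp_pos: [533.9, 329.2, 86.7]
tool_rot: [0.972, 0.233, -0.0, -0.0]
wrist_force: [-0.5, -0.7, -0.7]
grip_width: -0.1
```

Request:
send_rows(series=[0,0,1,0,0,0,1,0,0,0,0,0,0,0,0,0])

```text
time_s: 11.23
tcp_pos: [534.0, 329.4, 86.0]
tool_rot: [0.972, 0.233, 0.001, 0.0]
wrist_force: [-3.2, -2.9, 14.0]
grip_width: -0.3
```

```bash
python3 look.py l4
```

```text
11.2333 [534.02537449 329.38111181  86.02873244] [-3.23577542 -2.86900613 14.04175771]
```

View pics/l4.png

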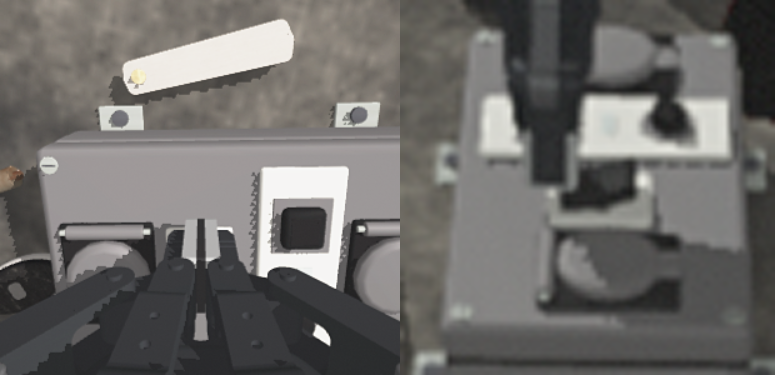

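Firm stop at 14 N. I'll lift off and check the result from higher up.

Request:
send_rows(series=[0,0,-10,0,0,0,-25,0,0,0,-35,0,-20,8,-35,0,-25,8,-35,0,-20,8,0,0,0,0,0,0,0,0,0,0])

```text
time_s: 12.0
tcp_pos: [487.8, 278.4, 224.0]
tool_rot: [0.973, 0.233, 0.001, 0.0]
wrist_force: [0.8, 0.8, 0.4]
grip_width: -0.1
```

```bash
python3 - <<'E'
from h import *
s=state();print(s["time_s"],s["tcp_pos"],s["wrist_force"])
im=camera("wrist");a=cv2.resize(im[60:220,210:440,::-1],(575,400),interpolation=cv2.INTER_CUBIC)
for c in("wrist",):
  for l in ("reset_top","rocker_far_end","test_top"): print(l,[(np.round(x['xyz'],1),round(x['p'],2)) for x in landmark_of(l,c)[:1]])
im=camera("scene");b=cv2.resize(im[150:250,235:385,::-1],(575,383),interpolation=cv2.INTER_CUBIC)
cv2.imwrite("pics/f1.png",a);cv2.imwrite("pics/f2.png",b)
for l in ("reset_top","rocker_far_end","test_top"): print(l,[(np.round(x['xyz'],1),round(x['p'],2)) for x in landmark_of(l,"scene")[:1]])
E
```

```text
12.0 [487.81721275 278.44259863 224.00532429] [0.8058488  0.78730137 0.4194957 ]
reset_top [(array([559.5, 287.7,  66.3]), 0.68)]
rocker_far_end [(array([531.4, 326.4,  67.4]), 0.65)]
test_top [(array([513.2, 266.2,  74.4]), 0.6)]
reset_top [(array([558.9, 287.2,  60.1]), 0.44)]
rocker_far_end [(array([526.9, 325.1,  65.4]), 0.46)]
test_top [(array([513.6, 266.7,  69.2]), 0.52)]
```

View pics/f1.png

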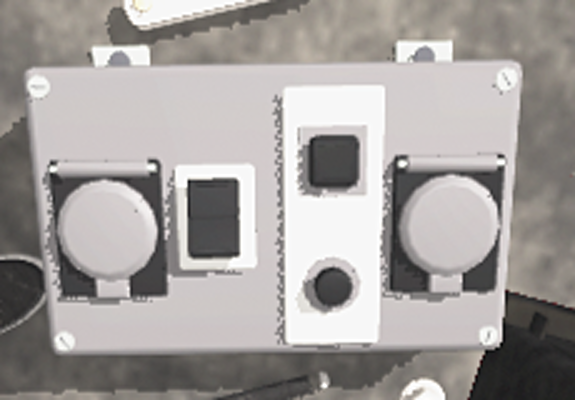

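View pics/f2.png

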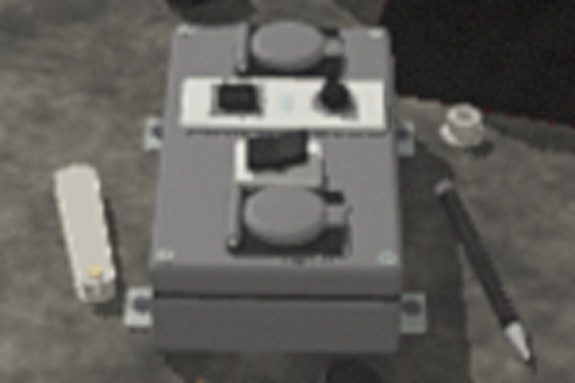

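The wrist view shows the rocker at (213,217) with its near end up, and reset at (333,160) is down and latched. In the scene view the near end of the rocker at (300,145) now stands higher. The nut, pen and gauge lie where they were. I'll hand in.

```bash
python3 -c "
from rig import *
print(sign_off(), state()['time_s'])"
```

```text
the job is handed in; nothing more can be done
the job is handed in; nothing more can be done
```

I did the sequence as asked with the closed fingertips and handed the job in at about 12 s of the 48 s. The hand-in reports no verdict.

1. **Reset, first press:** pressed to its stop at about 7 N and let go. The pictures showed it latched.
2. **Test:** pressed to its stop at about 8 N. Reset sprang back out.
3. **Reset, second press:** pressed to its stop at about 7 N and let go. It latched again.
4. **Rocker:** pressed at its far end until it snapped over, ending on a firm stop at about 14 N. It was only touched after the second latch.

**Last checks:** With the arm lifted clear, reset was down and the rocker's far end measured about 65–67 mm up (67 mm is on). Its near end was up in both pictures. The arm was touching nothing. The nut, pen and gauge show where they lay in the last pictures. The remote is only partly in view and the spark plug barely at all, though the arm never went near either.

**Disagreements:** The scene camera's network put the latched reset top at 60–62 mm, against the expected 67 mm. The wrist camera gave 64–66 mm. On the check just after the second latch, the scene network missed reset because the gripper was in the way.

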